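Finger-tight, then a quarter turn: compression nut on the practice fitting

TASK

On the brass tube fitting with the blue base plate (the yellow one is already done), turn the hex nut clockwise with the fingers until it is finger-tight, before the wrench is moved. Then let go of the nut and use the red-handled ring wrench that already sits under it to tighten it exactly another quarter turn clockwise, from over the white stripe to over the green stripe on the base, without going well past it, and let go.

Things in the scene. Friction and masses are not known exactly. Their poses are not given: they have to be found in the camera images.
- nut: Brass hex nut of the blue-based fitting, on a fixed vertical axis: 30 mm across flats, 28 tall. Origin: the hex's centre, on the axis, 94 mm above the table. z up; x points to the flat with the white stripe, the other flats face every 60 degrees. Below: a 29 mm round skirt, 14 tall, then the wrench's ring (54 mm wide, top at 66 mm). A 22 mm copper stub stands 14 mm above the hex.
- nut_turn (a joint): Angle of the nut relative to the wrench, rad, growing clockwise from above. Turns easily (0.06 N m) from its start (0.1 to 0.65) to 1.3, where it is finger-tight and stops firm, its white stripe pointing along the white stripe on the handle. Forced on, it would drag the wrench along. The wrench carries the nut with it, leaving this value unchanged.
- wrench_grip (a point): Centre of the red grip sleeve of the ring wrench on the blue-based fitting, 125 mm from the nut's axis, 61 mm above the table. x points outward along the handle, z up. Sleeve 75 mm long along x, 20 wide, 14 tall; free below it down to the base plate (150 mm square, 15 thick, centred under the nut). The like yellow-based fitting, about 0.4 m away, is done and does not turn.
- wrench_turn (a joint): Angle of the wrench about the nut's axis, rad, growing clockwise from above. 0 at the start: handle over the white stripe on the base plate, on the robot's side; 1.571 is the quarter turn: handle over the green stripe. Takes about 1.2 N m (10 N at the sleeve), stays where it is left, and cannot go below 0.

How it is judged:
By the outcome, as a careful person would: the job done as asked, in the order asked, and still so for the second after the job is handed in, with the robot touching nothing.
It also fails if it takes over 51 s, if anything falls off the work surface, if the arm or the gripper's body presses on something with over 40 N, if the wrist force passes 120 N, or if a joint passes its speed limit or range.

ROBOT

A 6-joint arm with a two-finger parallel gripper is mounted at the origin on the work surface. World frame = base frame: x ahead of the robot, y to its left, z up, the work surface at z = 0. Lengths are in mm, angles in degrees, forces in N, time in s.
With the tool pointing down it reaches from about 350 to 950 mm from the base axis. Payload 17.4 kg.
Tool frame: the origin (TCP) lies midway between the tips of the shut fingers; the grasp point (between the pads) lies manip.grip_depth behind it (manip.grip_depth is the distance from the TCP to the grasp point, in mm); z points along the fingers, y is the direction in which the jaws open and shut (so a half turn about z gives the same grasp; the last joint's range is limited). The gripper opens to 93 mm and grips with 3 to 60 N. Pads are 15 mm wide; open, the fingers measure 128 mm over their backs; the gripper's body (75 mm by 188 mm) begins 65 mm behind the grasp point.
Start: joints at [-76.879, 6.646, 82.598, -0, 90.757, -2.166], TCP at [177.951, -651.126, 218.646] pointing down, gripper open.
Joint ranges: [-162.19, 162.19], [-47.58, 125.68], [4.15, 143.07], [-65.23, 245.23], [0.69, 171.88], [-170.13, 170.13]. Speed limits (degrees/s): [108.29, 108.29, 127.2, 180, 180, 180].

INTERFACE

Orientations are given as [roll, pitch, yaw] about the fixed x, y, z axes, in that order (R = Rz(yaw) Ry(pitch) Rx(roll)).
In Python, from plant import manip gives the robot as it stands. The module is installed in compiled form; this text tells all that it offers.
- The arm moves only by the shell command python3 -m jog 'ROWS' [FORCE]. ROWS is JSON, a list of rows, each a list of 7 numbers: the shift along the tool's x, y, z in m, then the turn, a rotation vector about the tool's x, y, z in rad, then the closure, from 0 (fully open) to 1 (shut). A call has 1 to 12 rows; each row shifts and turns the commanded pose from where the row before left it, along the tool's axes as they then stand; what a row does not reach is not made up. A row lasts 1/12 s, in which the tool goes at most 41.7 mm and 7.16 degrees, less where a joint would pass 70% of its speed; a pose out of reach is approached as far as the arm can. A call is refused whole if a number of a shift passes 0.0417 or a number of a turn 0.125, either way. A call with a gripper value outside its range is refused whole. The fingers move at their own pace and stop on an object; FORCE is the grip in N (left out, the last holds). Time passes only in rows, so rows that do not move let the fingers close. It gives the time, the measured TCP pose, the force and the opening at its end, in the units of the state.
- manip.read_state(): the state, without advancing time (a new reading comes with each control period).
- manip.get_image(name): name is "scene" or "top" or "wrist"; returns (picture, depth): 384x512x3 uint8, red, green, blue; 384x512 float32, mm along the optical axis (not along the pixel's ray), 0 where there is no reading.
- manip.camera_info(name): a dict with "fx", "fy", "cx", "cy" (pixels), "distortion" ([k1, k2, p1, p2, k3] as OpenCV has them; the pictures are not rectified), "world_from_camera" (4x4, takes a point from camera to world coordinates); the wrist camera has in their place "tool_from_camera" (4x4, takes a point from camera to tool coordinates, whose origin is the TCP and whose axes are the flange's). Camera axes: x right, y up, looking along -z (the intrinsics and any distortion apply to the point x, -y, -z); pixel columns grow to the right and rows downward; lengths in mm; the calibration is good to about 2 mm. A picture is of the moment at which its call begins: read the wrist's pose just before it. camera_info takes no time and is no camera call.
- manip.close_job(): hands the job in, once; it reports no verdict.
Trained networks look in the newest picture that a camera, given by its name, has taken for a name from the list of things; names that differ only in an ending like _2 or _b are one class to them, and where a whole thing is asked for, a point or a joint stands for the part that bears it (a point fixed in the world has none). Each returns a list of dicts, best first, with "score" (0 to 1); they miss things now and then, are a little off and sometimes report something else, mostly with a low value. They report only what shows in the picture. A call takes as long as a camera call.
- manip.regions_of(camera, name): "pixels" (384x512 bool, what is visible of it) and "point" ([column, row] in pixels, amid what is visible of it).
- manip.place_of(camera, name): "point" ([column, row] in pixels: a listed point, or the origin of a listed thing).
The state is a dict: "time_s": time; "joints": joint angles; "qd": joint speeds; "joint_torque": joint torques, N m; "position": TCP position; "orientation": TCP orientation; "wrist_force": force on the tool from outside, world axes, zero at the start; "moment": the same for the moment, N m; "width": opening from 0.0 (shut) to 1.0 (fully open).
Only numpy, scipy, OpenCV 4.12 (cv2) and the standard library are available. Lean on these libraries where they do the work, as an engineer would, in place of code of your own. Each camera call takes 0.05 s, during which the arm holds its last target.

## Working session

There is one attempt and no reset: what is moved stays moved. The work goes in short steps, Python scripts to look and compute and a shell command to move; the robot and the scene stay as the last step left them, time stands still between calls to the robot, and variables do not carry over. Pictures are saved under pics/ and viewed, and the job is handed in when it is done.

```bash
mkdir -p pics
cat > h.py <<'E'
import numpy as np, cv2
from plant import manip
from scipy.spatial.transform import Rotation as R
def pose():
    s=manip.read_state(); T=np.eye(4); T[:3,:3]=R.from_euler('xyz',s['orientation'],degrees=True).as_matrix(); T[:3,3]=s['position']; return s,T
def snap(cam,fn):
    s,T=pose(); im,d=manip.get_image(cam); cv2.imwrite('pics/'+fn,im[:,:,::-1]); return im,d,T
def wfc(cam,T=None):
    c=manip.camera_info(cam); 
    return c, (c['world_from_camera'] if cam!='wrist' else T@np.array(c['tool_from_camera']))
def ray(cam,uv,T=None):
    c,W=wfc(cam,T); W=np.array(W); K=np.array([[c['fx'],0,c['cx']],[0,c['fy'],c['cy']],[0,0,1.]])
    p=cv2.undistortPoints(np.array(uv,float).reshape(-1,1,2),K,np.array(c['distortion'],float)).reshape(-1,2)
    d=np.c_[p[:,0],-p[:,1],-np.ones(len(p))]
    return W[:3,3],d@W[:3,:3].T
def atz(cam,uv,z,T=None):
    o,d=ray(cam,uv,T); return o+d*((z-o[2])/d[:,2])[:,None]
E
python3 - <<'E'
from h import *
np.set_printoptions(precision=1,suppress=True)
s,T=pose(); print(s, manip.grip_depth)
for cam in ['scene','top']:
    im,d,T=snap(cam,cam+'0.png')
    print(np.array(manip.camera_info(cam)['world_from_camera']))
    for n,z in [('nut',94),('wrench_grip',61)]:
        for r in manip.place_of(cam,n)[:3]: print(cam,n,r['score'],r['point'],atz(cam,[r['point']],z))
E
```

```text
{'time_s': 0.0, 'joints': array([-76.9,   6.7,  82.6,  -0. ,  90.8,  -2.2]), 'qd': array([-0. , -0. ,  0. , -0. ,  0.1,  0. ]), 'joint_torque': array([ -0. , -72.1, -62.3,   0.1,   0. ,  -0. ]), 'position': array([ 177.9, -650.9,  217.9]), 'orientation': array([-179.9,   -0. ,   15.3]), 'wrist_force': array([-1.1, -0.1,  0.1]), 'moment': array([-0., -0., -0.]), 'width': 0.9995321922407483} 18.8
[[  -0.5   -0.7    0.4 1034.2]
 [   0.8   -0.5    0.3  241.1]
 [  -0.     0.5    0.9 1094.2]
 [   0.     0.     0.     1. ]]
scene nut 0.5 [352.6, 258.6] [[560.5 212.9  94. ]]
scene wrench_grip 0.71 [354.7, 217.4] [[440.5 165.7  61. ]]
[[ -0.    1.   -0.1 461.1]
 [ -1.   -0.    0.  -69.4]
 [  0.    0.1   1.  960.3]
 [  0.    0.    0.    1. ]]
top nut 0.67 [115.0, 184.1] [[561.5 214.4  94. ]]
top wrench_grip 0.93 [144.0, 236.4] [[448.6 160.1  61. ]]
```

View pics/scene0.png

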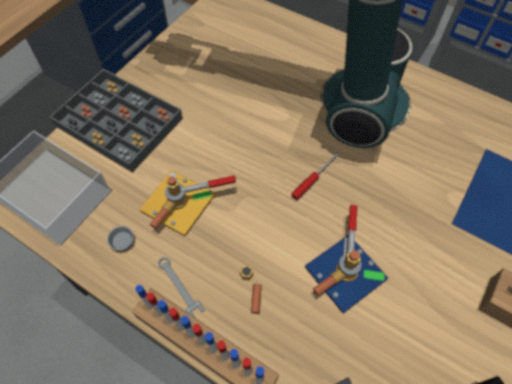

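View pics/top0.png

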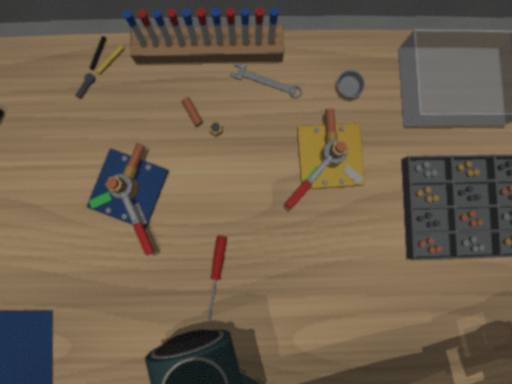

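The blue fitting is at about (561, 214), with its handle toward the robot (top image: nut (122,185), grip (144,236)). The green stripe is at (100,200).

```bash
cat > go.py <<'E'
from h import *
import sys
def go(x,y,z,yaw=None):
    s,T=pose(); d=T[:3,:3].T@(np.array([x,y,z])-T[:3,3])/1000
    n=int(np.ceil(np.linalg.norm(d)/0.040)); a=0
    if yaw is not None: a=-np.radians((yaw-s['orientation'][2]+180)%360-180)
    print('tool d m',d.round(4),'rows',n,'per row',(d/n).round(4),'yaw turn',round(a,3))
if __name__=='__main__': go(*map(float,sys.argv[1:]))
E
python3 - <<'E'
from h import *
np.set_printoptions(precision=2,suppress=True)
print(np.array(manip.camera_info('wrist')['tool_from_camera']))
E
python3 go.py 500 185 270
```

```text
[[   0.      0.95    0.3    83.54]
 [   1.     -0.      0.      0.37]
 [   0.      0.3    -0.95 -165.82]
 [   0.      0.      0.      1.  ]]
tool d m [ 0.5311 -0.7216 -0.0513] rows 23 per row [ 0.0231 -0.0314 -0.0022] yaw turn 0
```

```bash
python3 -m jog '[[0.0236,-0.032,-0.0022,0,0,0,0],[0.0236,-0.032,-0.0022,0,0,0,0],[0.0236,-0.032,-0.0022,0,0,0,0],[0.0236,-0.032,-0.0022,0,0,0,0],[0.0236,-0.032,-0.0022,0,0,0,0],[0.0236,-0.032,-0.0022,0,0,0,0],[0.0236,-0.032,-0.0022,0,0,0,0],[0.0236,-0.032,-0.0022,0,0,0,0],[0.0236,-0.032,-0.0022,0,0,0,0],[0.0236,-0.032,-0.0022,0,0,0,0],[0.0236,-0.032,-0.0022,0,0,0,0],[0.0236,-0.032,-0.0022,0,0,0,0]]'
python3 -m jog '[[0.0236,-0.032,-0.0022,0,0,0,0],[0.0236,-0.032,-0.0022,0,0,0,0],[0.0236,-0.032,-0.0022,0,0,0,0],[0.0236,-0.032,-0.0022,0,0,0,0],[0.0236,-0.032,-0.0022,0,0,0,0],[0.0236,-0.032,-0.0022,0,0,0,0],[0.0236,-0.032,-0.0022,0,0,0,0],[0.0236,-0.032,-0.0022,0,0,0,0],[0.0236,-0.032,-0.0022,0,0,0,0],[0.0236,-0.032,-0.0022,0,0,0,0],[0.0236,-0.032,-0.0022,0,0,0,0],[0,0,0,0,0,0,0]]'; python3 go.py 540 195 270
```

```text
time_s: 1.3
position: [349.9, -204.2, 245.4]
orientation: [180.0, -0.0, 15.3]
wrist_force: [0.6, -0.1, -0.3]
width: 1.003
time_s: 2.3
position: [508.5, 206.9, 268.4]
orientation: [-179.9, 0.1, 15.5]
wrist_force: [1.6, -0.2, -0.0]
width: 1.0
tool d m [ 0.0271  0.0198 -0.0017] rows 1 per row [ 0.0271  0.0198 -0.0017] yaw turn 0
```

```bash
python3 -m jog '[[0.027,0.015,0,0,0,0,0],[0,0,0,0,0,0,0],[0,0,0,0,0,0,0],[0,0,0,0,0,0,0]]'
python3 - <<'E'
from h import *
np.set_printoptions(precision=1,suppress=True)
im,d,T=snap('wrist','w1.png'); print(T)
for n,z in [('nut',94),('wrench_grip',61)]:
    for r in manip.place_of('wrist',n)[:3]: print(n,r['score'],r['point'],atz('wrist',[r['point']],z,T))
E
```

```text
time_s: 2.63
position: [537.2, 194.3, 269.2]
orientation: [-180.0, 0.0, 15.3]
wrist_force: [0.2, -0.2, 0.1]
width: 1.001
[[  1.    0.3  -0.  537.2]
 [  0.3  -1.   -0.  194.3]
 [ -0.   -0.   -1.  269.2]
 [  0.    0.    0.    1. ]]
nut 0.6 [245.9, 149.0] [[557.8 209.7  94. ]]
wrench_grip 0.75 [259.8, 235.5] [[446.2 162.3  61. ]]
```

View pics/w1.png

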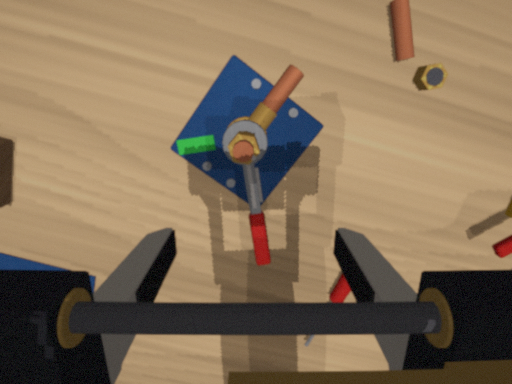

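Run:
```python
from h import *
np.set_printoptions(precision=1,suppress=True)
im,d,T=snap('wrist','w2.png')
cv2.imwrite('pics/w2c.png',cv2.resize(im[100:280,180:330,::-1],None,fx=4,fy=4,interpolation=cv2.INTER_CUBIC)[:600])
v,u=np.mgrid[0:384,0:512]
o,dr=ray('wrist',np.c_[u.ravel(),v.ravel()],T)
P=(o+dr*d.reshape(-1,1)).reshape(384,512,3)
reg=(abs(P[...,0]-560)<40)&(abs(P[...,1]-212)<40)&(d>0)
for lo,hi in [(117,127),(102,112),(60,70)]:
    m=reg&(P[...,2]>lo)&(P[...,2]<hi); q=P[m]; 
    print(lo,m.sum(),q.mean(0),cv2.minEnclosingCircle(q[:,:2].astype(np.float32)), u[m].mean(),v[m].mean())
# handle sleeve red
r=im.astype(int); m=(r[...,0]>120)&(r[...,1]<70)&(r[...,2]<80)&(abs(P[...,0]-445)<70)&(abs(P[...,1]-160)<60)&(P[...,2]>50)
q=P[m]; print('sleeve',m.sum(),q.mean(0),q.max(0),q.min(0)); c=cv2.minAreaRect(q[:,:2].astype(np.float32)); print(c)
m=reg&0+(r[...,1]>150)&(r[...,0]<80)
g=(r[...,1]>150)&(r[...,0]<90); print('green',P[g].mean(0))
```

```text
117 358 [559.6 212.8 121.8] ((559.3170166015625, 212.843017578125), 10.799240112304688) 242.8854748603352 151.14525139664804
102 345 [561.8 212.9 107.9] ((559.23046875, 212.67645263671875), 16.976821899414062) 243.79420289855074 146.7159420289855
60 962 [560.1 211.2  65.7] ((551.5870971679688, 206.99142456054688), 36.239990234375) 246.00103950103951 142.42203742203742
sleeve 604 [439.3 160.   67.9] [473.9 177.9  70.3] [408.6 140.7  63.1]
((440.9407043457031, 160.81346130371094), (69.07052612304688, 18.6434326171875), 22.9888916015625)
green [534.  277.9  17. ]
```

View pics/w2c.png

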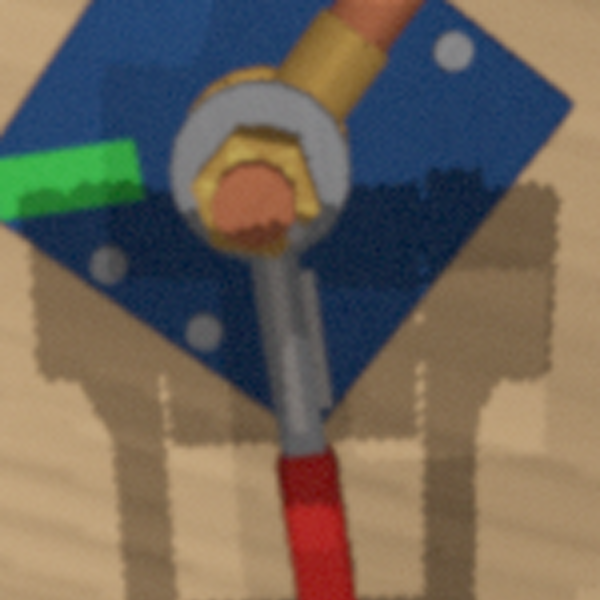

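```bash
cat > hex.py <<'E'
from h import *
np.set_printoptions(precision=1,suppress=True)
def hexfit(im,d,T,cx=559.4,cy=212.8):
    v,u=np.mgrid[0:384,0:512]
    o,dr=ray('wrist',np.c_[u.ravel(),v.ravel()],T)
    P=(o+dr*d.reshape(-1,1)).reshape(384,512,3)
    m=(abs(P[...,0]-cx)<25)&(abs(P[...,1]-cy)<25)&(d>0)&(P[...,2]>104)&(P[...,2]<112)
    q=P[m][:,:2]-[cx,cy]
    res=[]
    for t in np.arange(0,60,1):
        g=np.max([q@[np.cos(np.radians(t+60*k)),np.sin(np.radians(t+60*k))] for k in range(6)],0)
        res.append(np.clip(g-14.5,0,None).mean())
    res=np.array(res); i=res.argsort()[:8]; print('flat az mod 60',i,res[i].round(3),len(q))
    return P
E
python3 - <<'E'
from hex import *
im,d,T=snap('wrist','w3.png'); hexfit(im,d,T)
E
python3 go.py 559.4 212.8 190
```

```text
flat az mod 60 [4 5 3 6 2 7 1 8] [0.1 0.1 0.1 0.1 0.1 0.1 0.1 0.1] 342
tool d m [ 0.0262 -0.0118  0.0797] rows 3 per row [ 0.0087 -0.0039  0.0266] yaw turn 0
```

```bash
python3 -m jog '[[0.0087,-0.004,0.027,0,0,0,0],[0.0087,-0.004,0.027,0,0,0,0],[0.0087,-0.004,0.026,0,0,0,0],[0,0,0,0,0,-0.109,0],[0,0,0,0,0,-0.109,0],[0,0,0,0,0,-0.109,0],[0,0,0,0,0,0,0],[0,0,0,0,0,0,0],[0,0,0,0,0,0,0]]'
python3 - <<'E'
from hex import *
im,d,T=snap('wrist','w4.png'); P=hexfit(im,d,T)
reg=(abs(P[...,0]-559)<14)&(abs(P[...,1]-213)<14)&(P[...,2]>118)&(P[...,2]<126); q=P[reg]; print(q.mean(0),cv2.minEnclosingCircle(q[:,:2].astype(np.float32)))
E
python3 go.py 559.4 212.8 78 34
```

```text
time_s: 3.63
position: [559.5, 213.0, 189.5]
orientation: [180.0, -0.0, 33.8]
wrist_force: [0.1, 0.4, -0.7]
width: 0.998
flat az mod 60 [5 6 4 7 3 8 2 1] [0.1 0.1 0.1 0.1 0.1 0.1 0.1 0.1] 487
[559.8 213.2 121.7] ((559.4266967773438, 212.89736938476562), 10.936342239379883)
tool d m [-0.0002  0.0002  0.1114] rows 3 per row [-0.0001  0.0001  0.0371] yaw turn -0.003
```

View pics/w4.png

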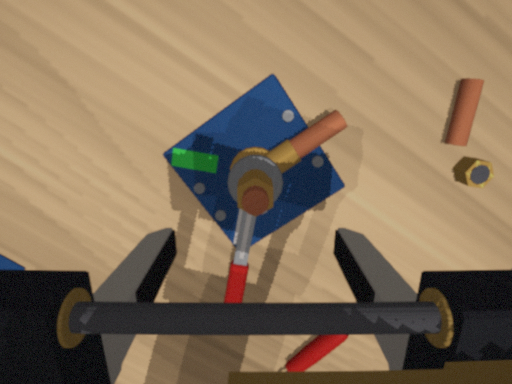

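```bash
python3 -m jog '[[0,0,0.035,0,0,0,0],[0,0,0.035,0,0,0,0],[0,0,0.025,0,0,0,0],[0,0,0.0165,0,0,0,0],[0,0,0,0,0,0,0],[0,0,0,0,0,0,0]]'; python3 -m jog '[[0,0,0,0,0,0,0.4],[0,0,0,0,0,0,0.7],[0,0,0,0,0,0,0.8],[0,0,0,0,0,0,0.9],[0,0,0,0,0,0,1],[0,0,0,0,0,0,1],[0,0,0,0,0,0,1],[0,0,0,0,0,0,1]]' 20;python3 - <<'E'
from hex import *
s=manip.read_state();print(s['moment'],s['width']*93)
E
```

```text
time_s: 4.18
position: [559.3, 213.0, 77.7]
orientation: [-180.0, 0.1, 33.9]
wrist_force: [0.4, 0.4, 0.9]
width: 0.999
time_s: 4.85
position: [559.5, 213.1, 77.8]
orientation: [180.0, 0.0, 34.0]
wrist_force: [-0.1, 0.7, 0.7]
width: 0.476
[-0.1 -0.1  0. ] 44.28397307791043
```

```bash
python3 -m jog '[[0,0,0,0,0,0,1],[0,0,0,0,0,0,1],[0,0,0,0,0,0,1],[0,0,0,0,0,0,1],[0,0,0,0,0,0,1]]';python3 - <<'E'
from hex import *
s=manip.read_state();print(s['moment'],s['width']*93)
E
```

```text
time_s: 5.27
position: [559.6, 212.9, 77.7]
orientation: [180.0, 0.0, 34.0]
wrist_force: [1.8, -1.6, 0.3]
width: 0.324
[-0.3 -0.2  0.1] 30.104855706224544
```

```bash
python3 -m jog '[[0,0,0,0,0,0.05,1],[0,0,0,0,0,0.05,1],[0,0,0,0,0,0.05,1],[0,0,0,0,0,0.05,1],[0,0,0,0,0,0.05,1],[0,0,0,0,0,0.05,1],[0,0,0,0,0,0.05,1],[0,0,0,0,0,0.05,1],[0,0,0,0,0,0.05,1],[0,0,0,0,0,0.05,1],[0,0,0,0,0,0.05,1],[0,0,0,0,0,0,1]]';cat > st.py <<'E'
from hex import *
np.set_printoptions(precision=2,suppress=True)
s=manip.read_state();print('M',s['moment'],'F',s['wrist_force'],'w',s['width']*93,'yaw',s['orientation'][2],'j6',s['joints'][5])
E
python3 st.py
```

```text
time_s: 6.27
position: [559.5, 213.0, 77.7]
orientation: [180.0, -0.0, 2.4]
wrist_force: [1.3, -1.3, -1.2]
width: 0.317
M [-0.17 -0.2  -0.1 ] F [ 1.3  -1.25 -1.17] w 29.505723122760024 yaw 2.362222673544882 j6 106.0395044310791
```

```bash
for i in 1; do python3 -m jog '[[0,0,0,0,0,0.02,1],[0,0,0,0,0,0.02,1],[0,0,0,0,0,0.02,1],[0,0,0,0,0,0,1]]'; python3 st.py; done
python3 -m jog '[[0,0,0,0,0,0.02,1],[0,0,0,0,0,0.02,1],[0,0,0,0,0,0,1]]'; python3 st.py;
python3 -m jog '[[0,0,0,0,0,0.02,1],[0,0,0,0,0,0.02,1],[0,0,0,0,0,0,1]]'; python3 st.py
```

```text
time_s: 6.6
position: [559.5, 213.0, 77.7]
orientation: [180.0, -0.0, -1.0]
wrist_force: [0.8, -3.0, -1.4]
width: 0.32
M [-0.32 -0.28 -0.08] F [ 0.78 -3.01 -1.44] w 29.739915987299355 yaw -1.0053502718944225 j6 109.40870483076328
time_s: 6.85
position: [559.5, 213.0, 77.7]
orientation: [180.0, -0.0, -3.3]
wrist_force: [1.6, -2.6, -0.8]
width: 0.319
M [-0.33 -0.31 -0.09] F [ 1.63 -2.6  -0.81] w 29.668059609068386 yaw -3.326259975302934 j6 111.72810457363065
time_s: 7.1
position: [559.6, 213.0, 77.8]
orientation: [180.0, -0.0, -5.6]
wrist_force: [2.2, -2.2, -0.9]
width: 0.322
M [-0.34 -0.39 -0.06] F [ 2.22 -2.24 -0.9 ] w 29.90660161900794 yaw -5.625059150661792 j6 114.02516043594997
```

```bash
for i in 1; do python3 -m jog '[[0,0,0,0,0,0.02,1],[0,0,0,0,0,0.02,1],[0,0,0,0,0,0,1]]'; python3 st.py; done
python3 -m jog '[[0,0,0,0,0,0.02,1],[0,0,0,0,0,0.02,1],[0,0,0,0,0,0,1]]'; python3 st.py
```

```text
time_s: 7.35
position: [559.5, 213.0, 77.7]
orientation: [180.0, -0.0, -7.9]
wrist_force: [1.6, -2.2, -1.9]
width: 0.322
M [-0.41 -0.38  0.57] F [ 1.58 -2.21 -1.88] w 29.944102526626484 yaw -7.891701028228225 j6 116.29990134627906
time_s: 7.6
position: [559.5, 213.0, 77.8]
orientation: [180.0, -0.0, -10.2]
wrist_force: [2.0, -2.8, 0.0]
width: 0.328
M [-0.45 -0.28  0.77] F [ 2.   -2.78  0.03] w 30.5391668992241 yaw -10.18950509012471 j6 118.5971429090107
```

```bash
python3 -m jog '[[0,0,0,0,0,0,0.5],[0,0,0,0,0,0,0.3],[0,0,0,0,0,0,0],[0,0,0,0,0,0,0],[0,0,0,0,0,0,0],[0,0,0,0,0,0,0],[0,0,0,0,0,0,0],[0,0,0,0,0,0,0]]'; python3 -m jog '[[0,0,-0.035,0,0,0,0],[0,0,-0.04,0,0,0,0],[0,0,-0.04,0,0,0,0],[0,0,0,0,0,0,0],[0,0,0,0,0,0,0]]'
python3 - <<'E'
from hex import *
im,d,T=snap('wrist','w5.png'); P=hexfit(im,d,T)
cv2.imwrite('pics/w5c.png',cv2.resize(im[120:320,150:350,::-1],None,fx=3,fy=3,interpolation=cv2.INTER_CUBIC))
r=im.astype(int); m=(r[...,0]>120)&(r[...,1]<70)&(r[...,2]<80)&(abs(P[...,0]-445)<70)&(abs(P[...,1]-160)<60)&(P[...,2]>60)
q=P[m]; print('sleeve',m.sum(),q.mean(0),q.max(0),q.min(0)); c=cv2.minAreaRect(q[:,:2].astype(np.float32)); print(c)
E
```

```text
time_s: 8.27
position: [559.5, 213.1, 77.8]
orientation: [-180.0, 0.0, -10.1]
wrist_force: [-0.5, -0.1, -0.0]
width: 0.853
time_s: 8.68
position: [560.4, 213.3, 195.4]
orientation: [-179.9, -0.2, -10.1]
wrist_force: [0.2, -0.1, -0.4]
width: 1.0
flat az mod 60 [23 24 22 25 21 26 27 20] [0.1 0.1 0.1 0.1 0.1 0.1 0.1 0.1] 472
sleeve 821 [451.2 164.9  67.6] [478.4 183.5  69.8] [420.9 146.2  63.3]
((449.4725341796875, 164.7255859375), (58.20846939086914, 19.258182525634766), 23.625926971435547)
```

View pics/w5c.png

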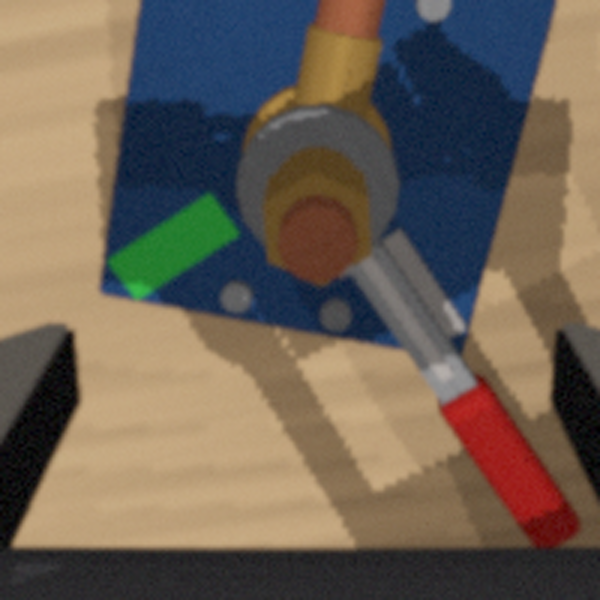

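Finger-tight: the hex flats now lie at 23.5° mod 60, which matches the handle at 203.6°, and the wrench is unmoved. Next I turn the tool to line up with the handle.

```bash
python3 -m jog '[[0,0,0,0,0,-0.12,0],[0,0,0,0,0,-0.12,0],[0,0,0,0,0,-0.12,0],[0,0,0,0,0,-0.12,0],[0,0,0,0,0,-0.12,0],[0,0,0,0,0,-0.12,0],[0,0,0,0,0,-0.12,0],[0,0,0,0,0,-0.12,0],[0,0,0,0,0,-0.12,0],[0,0,0,0,0,-0.12,0],[0,0,0,0,0,-0.12,0],[0,0,0,0,0,-0.12,0]]'
python3 -m jog '[[0,0,0,0,0,-0.12,0],[0,0,0,0,0,-0.12,0],[0,0,0,0,0,-0.12,0],[0,0,0,0,0,-0.12,0],[0,0,0,0,0,-0.12,0],[0,0,0,0,0,-0.12,0],[0,0,0,0,0,-0.12,0],[0,0,0,0,0,-0.12,0],[0,0,0,0,0,-0.12,0],[0,0,0,0,0,-0.12,0],[0,0,0,0,0,-0.12,0],[0,0,0,0,0,-0.12,0]]'
python3 -m jog '[[0,0,0,0,0,-0.12,0],[0,0,0,0,0,-0.12,0],[0,0,0,0,0,-0.12,0],[0,0,0,0,0,-0.12,0],[0,0,0,0,0,-0.12,0],[0,0,0,0,0,-0.12,0],[0,0,0,0,0,-0.12,0],[0,0,0,0,0,0,0],[0,0,0,0,0,0,0]]'
python3 st.py; python3 go.py 444.9 162.8 150 203.6
```

```text
time_s: 9.73
position: [559.0, 212.9, 190.6]
orientation: [-179.9, 0.1, 72.7]
wrist_force: [0.4, -0.6, 0.2]
width: 1.003
time_s: 10.73
position: [558.9, 212.9, 190.6]
orientation: [-179.9, -0.1, 155.3]
wrist_force: [-0.5, 0.8, -0.2]
width: 1.0
time_s: 11.48
position: [559.1, 212.9, 191.2]
orientation: [180.0, -0.1, -157.2]
wrist_force: [-0.8, 0.3, -0.1]
width: 1.0
M [ 0.11 -0.14 -0.04] F [-0.75  0.27 -0.12] w 92.99399728340062 yaw -157.17753254359707 j6 -94.42055774320517
tool d m [ 0.1246 -0.0019  0.0415] rows 4 per row [ 0.0312 -0.0005  0.0104] yaw turn -0.014
```

```bash
python3 -m jog '[[0.0312,-0.0005,0.01,0,0,-0.014,0],[0.0312,0,0.01,0,0,0,0],[0.0312,0,0.01,0,0,0,0],[0.0312,0,0.01,0,0,0,0],[0,0,0,0,0,0,0],[0,0,0,0,0,0,0],[0,0,0,0,0,0,0]]'
python3 - <<'E'
from hex import *
im,d,T=snap('wrist','w6.png')
for r in manip.place_of('wrist','wrench_grip')[:2]: print(r['score'],r['point'],atz('wrist',[r['point']],61,T))
v,u=np.mgrid[0:384,0:512]
o,dr=ray('wrist',np.c_[u.ravel(),v.ravel()],T)
P=(o+dr*d.reshape(-1,1)).reshape(384,512,3); r=im.astype(int)
m=(r[...,0]>110)&(r[...,1]<70)&(r[...,2]<80)&(abs(P[...,0]-445)<70)&(abs(P[...,1]-160)<60)&(P[...,2]>64)
q=P[m]; c=cv2.minAreaRect(q[:,:2].astype(np.float32)); print(m.sum(),q.mean(0),c)
E
python3 go.py 444.9 162.8 43 203.6
```

```text
time_s: 12.07
position: [445.8, 162.7, 153.1]
orientation: [-180.0, 0.0, -156.3]
wrist_force: [0.9, 0.7, -0.1]
width: 0.998
0.91 [256.3, 193.7] [[445.3 163.8  61. ]]
409 [431.  156.8  67.4] ((441.79010009765625, 161.61883544921875), (72.10850524902344, 18.052196502685547), 23.178760528564453)
tool d m [0.0013 0.0005 0.11  ] rows 3 per row [0.0004 0.0002 0.0367] yaw turn 0.003
```

View pics/w6.png

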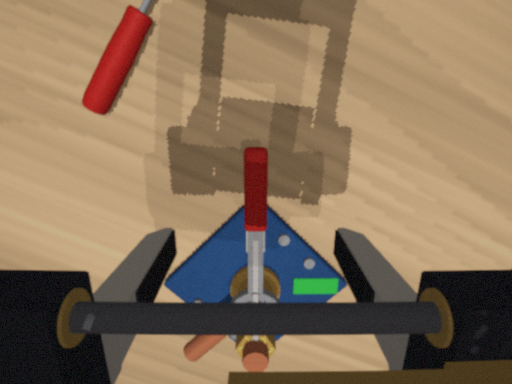

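The sleeve is centred between the fingers (column 256, rows 148–228), so I'll descend and grip.

```bash
python3 -m jog '[[0,0,0.037,0,0,0,0],[0,0,0.037,0,0,0,0],[0.001,0,0.035,0,0,0,0],[0,0,0,0,0,0,0.5],[0,0,0,0,0,0,0.7],[0,0,0,0,0,0,1],[0,0,0,0,0,0,1],[0,0,0,0,0,0,1],[0,0,0,0,0,0,1],[0,0,0,0,0,0,1],[0,0,0,0,0,0,1],[0,0,0,0,0,0,1]]' 40
python3 -m jog '[[0,0,0,0,0,0,1],[0,0,0,0,0,0,1],[0,0,0,0,0,0,1],[0,0,0,0,0,0,1],[0,0,0,0,0,0,1],[0,0,0,0,0,0,1]]'; python3 st.py
```

```text
time_s: 13.17
position: [444.5, 162.1, 44.0]
orientation: [-180.0, 0.0, -156.2]
wrist_force: [0.3, 1.0, -0.3]
width: 0.406
time_s: 13.67
position: [444.3, 162.5, 43.8]
orientation: [179.9, -0.0, -156.2]
wrist_force: [-2.6, 5.3, 0.4]
width: 0.21
M [ 0.81  0.22 -0.08] F [-2.56  5.28  0.43] w 19.572384078201853 yaw -156.1532641682055 j6 -96.89434695928834
```

```bash
python3 -m jog '[[-0.00007,0.0041,0,0,0,0.0327,1],[-0.00007,0.0041,0,0,0,0.0327,1],[-0.00007,0.0041,0,0,0,0.0327,1],[-0.00007,0.0041,0,0,0,0.0327,1],[-0.00007,0.0041,0,0,0,0.0327,1],[-0.00007,0.0041,0,0,0,0.0327,1],[-0.00007,0.0041,0,0,0,0.0327,1],[-0.00007,0.0041,0,0,0,0.0327,1],[-0.00007,0.0041,0,0,0,0.0327,1],[-0.00007,0.0041,0,0,0,0.0327,1],[-0.00007,0.0041,0,0,0,0.0327,1],[-0.00007,0.0041,0,0,0,0.0327,1]]'
cat > arc.py <<'E'
from hex import *
s,T=pose(); d=T[:2,3]-[559.4,212.8]; az=np.degrees(np.arctan2(d[1],d[0]))%360
Ft=T[:3,:3].T@s['wrist_force']; print('r',np.hypot(*d).round(1),'az',az.round(2),'turned',(203.6-az).round(2),'yaw',s['orientation'][2]%360,'Ftool',Ft,'Mz',s['moment'][2])
E
python3 arc.py
```

```text
time_s: 14.67
position: [433.8, 209.3, 43.7]
orientation: [-179.9, -0.0, -178.7]
wrist_force: [-1.5, -7.6, 2.7]
width: 0.21
r 125.6 az 181.61 turned 21.99 yaw 181.27874394228567 Ftool [ 1.7 -7.6 -2.7] Mz 0.3316176349377762
```

```bash
for i in 1; do python3 -m jog '[[-0.00007,0.0041,0,0,0,0.0327,1],[-0.00007,0.0041,0,0,0,0.0327,1],[-0.00007,0.0041,0,0,0,0.0327,1],[-0.00007,0.0041,0,0,0,0.0327,1],[-0.00007,0.0041,0,0,0,0.0327,1],[-0.00007,0.0041,0,0,0,0.0327,1],[-0.00007,0.0041,0,0,0,0.0327,1],[-0.00007,0.0041,0,0,0,0.0327,1],[-0.00007,0.0041,0,0,0,0.0327,1],[-0.00007,0.0041,0,0,0,0.0327,1],[-0.00007,0.0041,0,0,0,0.0327,1],[-0.00007,0.0041,0,0,0,0.0327,1]]'; python3 arc.py; done
python3 -m jog '[[-0.00007,0.0041,0,0,0,0.0327,1],[-0.00007,0.0041,0,0,0,0.0327,1],[-0.00007,0.0041,0,0,0,0.0327,1],[-0.00007,0.0041,0,0,0,0.0327,1],[-0.00007,0.0041,0,0,0,0.0327,1],[-0.00007,0.0041,0,0,0,0.0327,1],[-0.00007,0.0041,0,0,0,0.0327,1],[-0.00007,0.0041,0,0,0,0.0327,1],[-0.00007,0.0041,0,0,0,0.0327,1],[-0.00007,0.0041,0,0,0,0.0327,1],[-0.00007,0.0041,0,0,0,0.0327,1],[-0.00007,0.0041,0,0,0,0.0327,1]]'; python3 arc.py
```

```text
time_s: 15.67
position: [441.9, 257.6, 43.7]
orientation: [-179.9, -0.0, 158.8]
wrist_force: [-5.3, -6.3, 3.7]
width: 0.21
r 125.7 az 159.12 turned 44.48 yaw 158.80579343800258 Ftool [ 2.7 -7.8 -3.7] Mz 0.27315686450180227
time_s: 16.67
position: [467.9, 299.2, 43.7]
orientation: [-179.9, -0.0, 136.3]
wrist_force: [-8.9, -3.5, 5.9]
width: 0.205
r 125.9 az 136.62 turned 66.98 yaw 136.33035427018072 Ftool [ 4.  -8.7 -5.8] Mz 0.33296522898876185
```

```bash
python3 -m jog '[[-0.0001,0.0041,0,0,0,0.0327,1],[-0.0001,0.0041,0,0,0,0.0327,1],[-0.0001,0.0041,0,0,0,0.0327,1],[-0.0001,0.0041,0,0,0,0.0327,1],[-0.0001,0.0041,0,0,0,0.0327,1],[-0.0001,0.0041,0,0,0,0.0327,1],[-0.0001,0.0041,0,0,0,0.0327,1],[-0.0001,0.0041,0,0,0,0.0327,1],[-0.0001,0.0041,0,0,0,0.0327,1],[-0.0001,0.0041,0,0,0,0.0327,1],[-0.0001,0.0041,0,0,0,0.0327,1],[0,0.0041,0,0,0,0.0327,1]]'; python3 arc.py; python3 -m jog '[[0,0,0,0,0,0,1],[0,0,0,0,0,0,1],[0,0,0,0,0,0,1]]'; python3 arc.py
```

```text
time_s: 17.67
position: [507.9, 327.7, 43.7]
orientation: [-179.9, -0.1, 113.9]
wrist_force: [-9.6, 2.4, 5.8]
width: 0.21
r 126.0 az 114.15 turned 89.45 yaw 113.85909404907073 Ftool [ 6.1 -7.8 -5.8] Mz 0.2637101138414304
time_s: 17.92
position: [508.4, 328.0, 43.7]
orientation: [180.0, -0.1, 113.9]
wrist_force: [-2.8, 6.3, -0.0]
width: 0.213
r 126.0 az 113.87 turned 89.73 yaw 113.93489506013519 Ftool [ 6.9 -0.   0.1] Mz 0.10174786969965624
```

Run:
```python
from hex import *
im,d,T=snap('top','top1.png')
cv2.imwrite('pics/top1c.png',cv2.resize(im[130:270,50:200,::-1],None,fx=4,fy=4,interpolation=cv2.INTER_CUBIC))
```

```text
(no output)
```

View pics/top1c.png

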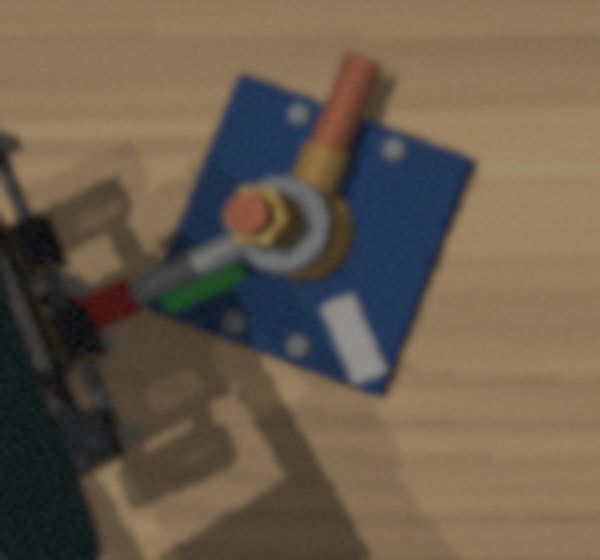

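```bash
python3 -m jog '[[0,0,0,0,0,0,0.6],[0,0,0,0,0,0,0.3],[0,0,0,0,0,0,0],[0,0,0,0,0,0,0],[0,0,0,0,0,0,0],[0,0,0,0,0,0,0],[0,0,0,0,0,0,0],[0,0,0,0,0,0,0],[0,0,0,0,0,0,0]]'; python3 -m jog '[[0,0,-0.03,0,0,0,0],[0,0,-0.04,0,0,0,0],[0,0,-0.04,0,0,0,0],[0,0,-0.03,0,0,0,0],[0,0,-0.02,0,0,0,0],[0,0,0,0,0,0,0],[0,0,0,0,0,0,0],[0,0,0,0,0,0,0]]'
python3 - <<'E'
from hex import *
im,d,T=snap('wrist','w7.png')
for n,z in [('wrench_grip',61),('nut',94)]:
  for r in manip.place_of('wrist',n)[:2]: print(n,r['score'],r['point'],atz('wrist',[r['point']],z,T))
P=hexfit(im,d,T); r=im.astype(int)
m=(r[...,0]>100)&(r[...,1]<70)&(r[...,2]<80)&(abs(P[...,0]-508)<60)&(abs(P[...,1]-328)<60)&(P[...,2]>64)&(P[...,2]<72)
q=P[m]; c=cv2.minAreaRect(q[:,:2].astype(np.float32)); dd=q.mean(0)[:2]-[559.4,212.8]; print(m.sum(),q.mean(0),c,np.degrees(np.arctan2(dd[1],dd[0])))
print([np.degrees(np.arctan2(x[1]-212.8,x[0]-559.4)) for x in [np.array(c[0])]])
g=(r[...,1]>140)&(r[...,0]<90)&(r[...,2]<120); 
if g.sum(): print('green',g.sum(),P[g].mean(0),cv2.minAreaRect(P[g][:,:2].astype(np.float32)))
E
```

```text
time_s: 18.72
position: [508.6, 327.2, 43.7]
orientation: [-180.0, 0.0, 113.9]
wrist_force: [0.0, 0.1, -0.0]
width: 0.808
time_s: 19.38
position: [508.3, 327.0, 202.5]
orientation: [-179.9, 0.0, 113.9]
wrist_force: [0.1, 0.7, -1.3]
width: 1.003
wrench_grip 0.94 [254.6, 178.8] [[508.  326.4  61. ]]
nut 0.92 [255.2, 303.3] [[559.4 212.2  94. ]]
flat az mod 60 [55 54 56 53 57 52 58 51] [0.4 0.4 0.4 0.4 0.4 0.4 0.4 0.4] 135
1030 [506.  332.3  67.6] ((507.0741271972656, 329.8351135253906), (19.776418685913086, 71.17073059082031), 24.472511291503906) 114.06582297308516
[np.float64(114.08920374222588)]
green 13 [546.1 265.6  15.6] ((546.0037841796875, 265.7434387207031), (0.0336909294128418, 16.162303924560547), 24.477354049682617)
```

View pics/w7.png

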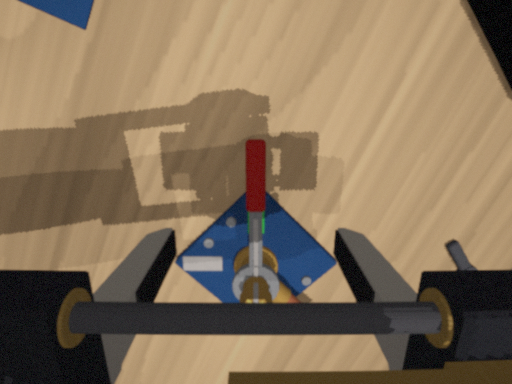

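Run:
```python
from plant import manip
print(manip.close_job())
```

```text
the job is handed in; nothing more can be done
None
```

I tightened the blue-based fitting as asked and handed the job in after about 19.5 s of robot time. No verdict was reported.

- **Nut:** I gripped it at 20 N and turned it clockwise about 40° until the turning moment jumped to about 0.6–0.8 N m. That is below the 1.2 N m that moves the wrench. After I let go, the hex flats lined up with the handle (23.5° against 23.6°, both mod 60), and the wrench had not moved. I never saw the nut's own white stripe directly. I worked out its position from the flats and the stated starting range.
- **Wrench:** I gripped the sleeve and swung it in an arc to the green stripe, then released it and lifted clear. Before letting go, the arm's pose gave 89.7° of turn. The final wrist picture gave about 89.5°, with the handle at 114.1° against an ideal 113.6°. I left that small shortfall because it is within the camera's accuracy. The handle covers the green stripe and the gripper is touching nothing.
- **Weaker check:** the last fit of the hex flats gave 55° against an expected 53.7°. Much of the nut was hidden from the camera at that point, so I put little weight on it.

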